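# Fit the stage plate in the light base and set the lamp

## Robot

A 6-joint arm with a two-finger parallel gripper is mounted at the origin on a cart in front of the work surface, level with it; the furniture and walls round the work are solid. World frame = base frame: x ahead of the robot, y to its left, z up, the work surface at z = 0. Lengths are in m, angles in rad, forces in N, time in s.
With the tool pointing down it reaches from about 0.325 to 1 m from the base axis. Payload 5.1 kg.
Tool frame: the origin (TCP) lies midway between the tips of the shut fingers; the grasp point (between the pads) lies 19 mm behind it; z points along the fingers, y is the line along which they close (so a half turn about z gives the same grasp; the last joint's range is limited). The gripper opens to 85 mm and grips with 20 to 120 N. Pads are 22 mm wide; open, the fingers measure 114 mm over their backs; the gripper's body (76 mm by 85 mm) begins 54 mm behind the grasp point. The pads swing forward as they close: fully open they stand 13 mm farther back than shut.
Start: joints at [1.141, 0.124, 1.65, -0, 1.367, -0.083], TCP at [0.221, 0.611, 0.231] pointing down, gripper open.
Joint ranges: [-2.61, 2.61], [-1.02, 2.33], [0.03, 2.71], [-1.35, 4.49], [0.32, 2.68], [-2.91, 2.91]. Speed limits (rad/s): [2.57, 2.57, 3.14, 3.14, 3.14, 3.14].

## Interface

Orientations are given as a unit quaternion [x, y, z, w].
In Python, from rig import state, get_image, camera_model, close_job gives the robot as it stands.
- The arm moves only by the tool send_rows, never from a script. Its argument "motion" is a list of rows, each a list of 7 numbers: the closure, from -1 (fully open) to 1 (shut), so that 0 is half open, then the shift along the world's x, y, z in mm, then the turn, a rotation vector about the world's x, y, z in degrees. In form: [[gripper, x, y, z, wx, wy, wz], ...]. A call has 1 to 10 rows; each row is the pose to reach, as a shift and turn from the pose commanded when the call began; what a row does not reach only later rows make up. A row lasts 1/10 s, in which the tool goes at most 50 mm and 8.59 degrees, less where a joint would pass 70% of its speed; a pose out of reach is approached as far as the arm can. A call with a gripper value outside its range is refused whole. The fingers move at their own pace and stop on an object; the grip force is fixed at half the most. Time passes only in rows, so rows that repeat a pose let the fingers close. It gives the time, the measured TCP pose, the force, the opening and the grip force at its end, in the units of the state.
- state(): the state, without advancing time (a new reading comes with each control period).
- get_image(name): name is "scene" or "top" or "wrist"; returns the picture (420x560x3 uint8, red, green, blue); there is no depth.
- camera_model(name): a dict with "mtx" (3x3 intrinsics, pixels), "extrinsics" (4x4, takes a point from world to camera coordinates); the wrist camera has in their place "hand_eye" (4x4, takes a point from camera to tool coordinates, whose origin is the TCP and whose axes are the flange's). Camera axes: x right, y up, looking along -z (the intrinsics and any distortion apply to the point x, -y, -z); pixel columns grow to the right and rows downward; lengths in m; the calibration is good to about 2 mm. A picture is of the moment at which its call begins: read the wrist's pose just before it. camera_model takes no time and is no camera call.
- close_job(): hands the job in; it is judged then, once.
The state is a dict: "time_s": time; "qpos": joint angles; "joint_velocities": joint speeds; "joint_efforts": joint torques, N m; "eef_pos": TCP position; "ee_rot": TCP orientation; "wrist_force": force on the tool from outside, world axes, zero at the start; "moment": the same for the moment, N m; "gripper_width": finger opening in m; "gripper_force": force on a finger pad.
Only numpy, scipy, OpenCV 4.12 (cv2) and the standard library are available. Lean on these libraries where they do the work, as an engineer would, in place of code of your own. Each camera call takes 0.05 s, during which the arm holds its last target. There are 200 camera calls.

## Task

Fit the clear stage plate into the grey light base: hook one short edge under the fixed lip behind the dial panel, then press the other end down past the sprung roller until the plate sits level and flush in its pocket. Only then turn the brightness dial up to the fourth dot, counted from the smallest (each dot is one click), and let go. Leave the other things where they are.

Things in the scene. Friction and masses are not known exactly. Their poses are not given: they have to be found in the camera images.
- plate: clear, slightly frosted rectangular acrylic stage plate, 85 x 50 mm and 6.2 mm thick, about 60 g, flat on the worktop at the start. Origin: centre of its underside; y along the 85 mm length, x along the 50 mm width, z up.
- stage_base: grey light base, a low housing 179 mm long (x), 130 mm wide (y), fixed. Origin: on its underside, 91 mm from its near end; +x runs from the sloping dial panel (near end) to the roller (far end), z up. The panel rises at 25 degrees from z 30 mm at x -91 to z 57 at x -33. Roller housing: x 60 to 86, y -26 to 26, top at z 66. The deck round the pocket is at z 50, flush with the seated plate's top.
- seat (a point): where the centre of the plate's underside lies when home, on the pocket's ledge; axes as the base's, plate length along x either way. Pocket: 54 mm wide, stop wall 42.5 mm from here toward -x. Finger cut-outs beside it, open outward, x -25 to 25 mm from here, down 18 mm below the ledge; between them the ledge is only 40 mm wide, so the long sides can be held there.
- lip_edge (a point): middle of the lower front edge of the fixed lip, which juts 5 mm from the stop wall over the near end of the pocket; axes as the base's. The gap below it, down to the ledge, is 9.7 mm; the lip is 4 mm thick and 62 mm wide. The plate goes under it tilted (15 to 30 degrees, near edge low) and slides along the ledge toward -x to the stop wall.
- press_point (a point): point on top of the home plate 16 mm short of its far end; axes as the base's. Just beyond, 21 mm toward +x and 4 mm up, is the axis of a steel roller (16 mm diameter, 24 mm wide, along y) that yields toward +x on a spring. A hooked plate rests on it about 11 degrees from level, far end up; pushed down here with about 10 N it snaps below the roller, which keeps it down.
- dial (a joint): brightness dial, rad: 0 at the smallest dot (off), growing clockwise seen from above the panel. Six dots, growing in size, at six click positions 0.436 rad (25 degrees) apart: 0, 0.436, 0.873, 1.309 (the fourth), 1.745, 2.182 (end stop). A detent pulls it into the nearest one; passing a click takes about 0.1 N m. It starts at the first or second dot.
- dial_grip (a point): point on the dial's axis midway up its bar grip, 15 mm above the panel. z: along the dial's axis out of the panel, i.e. leaning 25 degrees from vertical toward the near end of the base; x: along the bar, toward its end with the white line. The bar is 46 mm long, 14 mm wide, from 6 to 24 mm above the panel, on a skirt of 45 mm diameter. It turns with the dial.
- cream_case: cream plastic case with rounded corners, 67 x 88 x 26 mm, lying on the worktop; it may lie on either side of the base, the plate lies on the other. A bystander. Origin: centre of its underside.
- vial_r: small clear vial with white cap, 34 mm wide, 60 mm high, behind on the right; a bystander. Origin: centre of its underside.
- tube_2: frosted tube with lid, 53 mm wide, 108 mm high, standing at the back; a bystander. Origin: centre of its underside.
- eraser: small eraser in a sleeve, 20 x 46 x 12 mm, lying in front of the base; a bystander. Origin: centre of its underside.
Things that resemble listed ones, but are neither listed nor needed, are in the scene too. Leave any orange look-alike of the plate alone.

How it is judged:
On the way, in this order (a step that is already met when the one before it is completed fails the run):
1. the plate lies home in the pocket: level, on the ledge and under the lip, while the dial is still at its first or second dot (z of plate in the frame of seat between -0.0025 and 0.0025 m and x of plate in the frame of seat between -0.003 and 0.003 m and angle between the z axis of plate and the z axis of stage_base, either way round below 0.035 rad and value of joint dial below 0.65 rad), for 0.2 s.
2. the dial stands at the fourth dot (value of joint dial between 1.159 and 1.459 rad), for 0.2 s.
At the end, for the whole second after the job is handed in: The plate is at rest in the pocket, its length along the base: underside centre within 2.5 mm in height, 3 mm along and 4 mm across of the seat point, level with the base within 2 degrees, and the dial is within 0.15 rad of the fourth dot (1.309 rad) (all of step 2 and z of plate in the frame of seat between -0.0025 and 0.0025 m and x of plate in the frame of seat between -0.003 and 0.003 m and y of plate in the frame of seat between -0.004 and 0.004 m and angle between the z axis of plate and the z axis of stage_base, either way round below 0.035 rad and angle between the y axis of plate and the x axis of stage_base, either way round below 0.15 rad and linear speed of plate below 0.02 m/s); the robot touches nothing.
It fails at once if the cream case, eraser, vial or tube is moved by more than 30 mm (distance of any of cream_case, eraser, vial_r, tube_2 from where it was at the start of the episode above 0.03 m).
It also fails if it takes over 67 s, if anything falls off the work surface, if the arm or the gripper's body presses on something with over 40 N, if the wrist force passes 120 N, or if a joint passes its speed limit or range.

## Working session

There is one attempt and no reset: what is moved stays moved. The work goes in short steps, Python scripts to look and compute and a tool call to move; the robot and the scene stay as the last step left them, time stands still between calls to the robot, and variables do not carry over. Pictures are saved under pics/ and viewed, at most 12 in all, crops included, and the job is handed in when it is done.

Besides the shell and the picture viewer there is one more tool, called by a JSON object that holds its "name" and its "arguments". send_rows: Moves the arm, as the interface text tells. Its arguments: {"type":"object","properties":{"motion":{"type":"array"}},"required":["motion"]}

```bash
mkdir -p pics; ls
python3 - <<'E'
from rig import *
import cv2,numpy as np
np.set_printoptions(precision=4,suppress=True)
s=state();print(s)
for n in("scene","top"):
    cv2.imwrite(f"pics/{n}0.png",get_image(n)[...,::-1]);print(n,camera_model(n))
print(camera_model("wrist"))
E
```

```text
pics
{'time_s': 0.0, 'qpos': array([ 1.1414,  0.1245,  1.6517, -0.    ,  1.3675, -0.0826]), 'joint_velocities': array([-0.0009,  0.    ,  0.0007,  0.0011, -0.0002, -0.0001]), 'joint_efforts': array([ -0.0029, -42.3605, -36.5458,  -0.0003,   0.0071,   0.    ]), 'eef_pos': array([0.2207, 0.6107, 0.2301]), 'ee_rot': array([ 0.1725,  0.985 , -0.001 , -0.0003]), 'wrist_force': array([-0.7674, -0.0143,  0.4587]), 'moment': array([ 0.0721, -0.0039,  0.0404]), 'gripper_force': 0.0, 'gripper_width': 0.08543593162182604}
scene {'mtx': array([[521.9661,   0.    , 281.5836],
       [  0.    , 521.9661, 212.4154],
       [  0.    ,   0.    ,   1.    ]]), 'extrinsics': array([[ 0.8227, -0.5684, -0.0034, -0.4211],
       [ 0.3837,  0.551 ,  0.7411, -0.312 ],
       [-0.4194, -0.611 ,  0.6714, -0.8406],
       [ 0.    ,  0.    ,  0.    ,  1.    ]])}
top {'mtx': array([[391.7151,   0.    , 276.4976],
       [  0.    , 391.7151, 206.7922],
       [  0.    ,   0.    ,   1.    ]]), 'extrinsics': array([[ 0.0232, -0.9997,  0.0122,  0.0318],
       [ 0.9968,  0.0241,  0.0759, -0.5817],
       [-0.0761,  0.0104,  0.997 , -0.8771],
       [ 0.    ,  0.    ,  0.    ,  1.    ]])}
{'mtx': array([[358.4649,   0.    , 281.6264],
       [  0.    , 358.4649, 202.3765],
       [  0.    ,   0.    ,   1.    ]]), 'hand_eye': array([[-0.    ,  0.9594,  0.282 ,  0.0733],
       [ 1.    ,  0.0001, -0.0003, -0.0005],
       [-0.0003,  0.282 , -0.9594, -0.1422],
       [ 0.    ,  0.    ,  0.    ,  1.    ]])}
```

View pics/scene0.png

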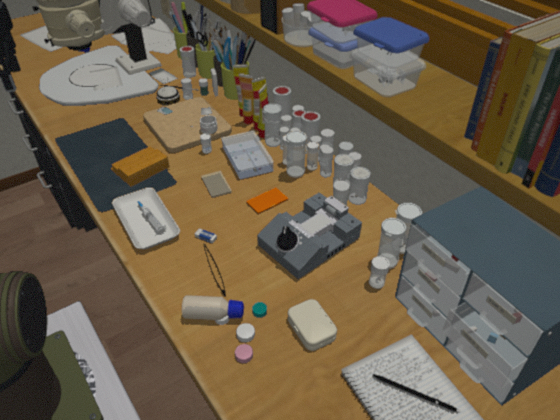

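View pics/top0.png

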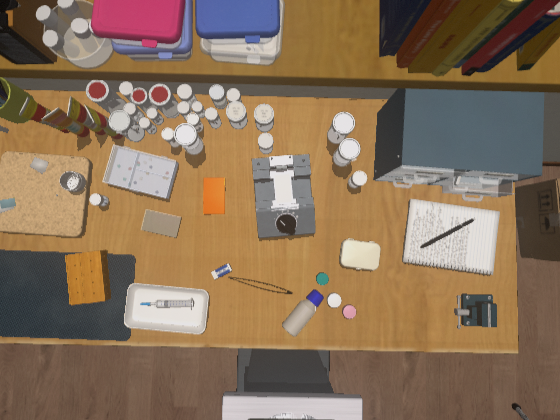

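The scene shows the clear plate at top-view pixel (161,223), the orange decoy at (214,196), the base at (284,197) with the dial at (286,224) toward the robot, the case at (360,254) and the eraser at (222,271). I'll enlarge the plate and base.

```bash
cat > h.py <<'E'
from rig import *
import cv2,numpy as np
from scipy.spatial.transform import Rotation as R
np.set_printoptions(precision=4,suppress=True)
def cam(n,s=None):
    m=camera_model(n)
    if n!="wrist": return m["mtx"],m["extrinsics"]
    T=np.eye(4);T[:3,:3]=R.from_quat(s["ee_rot"]).as_matrix();T[:3,3]=s["eef_pos"]
    return m["mtx"],np.linalg.inv(T@m["hand_eye"])
def proj(P,c):
    K,E=c;p=np.atleast_2d(P)@E[:3,:3].T+E[:3,3];p=p*[1,-1,-1]
    q=p@K.T;return q[:,:2]/q[:,2:]
def unproj(uv,z,c):
    K,E=c;uv=np.atleast_2d(np.array(uv,float));d=np.c_[uv,np.ones(len(uv))]@np.linalg.inv(K).T*[1,-1,-1]
    d=d@E[:3,:3];o=-E[:3,:3].T@E[:3,3];t=(z-o[2])/d[:,2:];return o+t*d
E
python3 - <<'E'
from h import *
im=cv2.imread("pics/top0.png");c=cam("top")
a=cv2.resize(im[145:245,135:325],None,fx=4,fy=4,interpolation=cv2.INTER_CUBIC)
cv2.imwrite("pics/crop0.png",a)
print(unproj([[161,223]],.006,c),unproj([[286,224],[284,197]],.05,c))
E
```

```text
[[0.5378 0.3124 0.006 ]] [[0.5409 0.0239 0.05  ]
 [0.6009 0.0296 0.05  ]]
```

View pics/crop0.png

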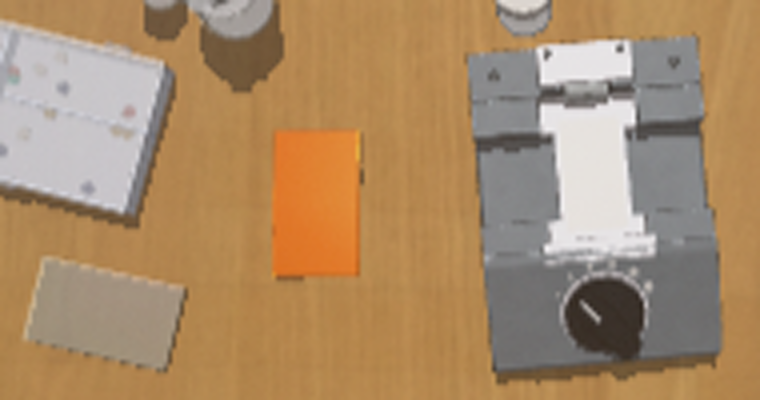

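Run:
```python
from h import *
c=cam("top");o=np.array([135,145])
f=lambda l,z:unproj((np.array(l)+.5)/4-.5+o,z,c)
p=f([[43,257],[187,287],[168,370],[24,340]],.0062);print(p,p.mean(0),np.linalg.norm(np.diff(p,axis=0),axis=1))
d=p[1]+p[2]-p[0]-p[3];print("yaw",np.degrees(np.arctan2(d[1],d[0])))
b=f([[497,370],[720,350]],.03);print(b,b.mean(0),np.linalg.norm(b[0]-b[1]))
d=b[0]-b[1];print("base yaw",np.degrees(np.arctan2(-d[0],d[1])))
print("dial",f([[605,310]],.06))
```

```text
[[0.5698 0.3501 0.0062]
 [0.5543 0.2659 0.0062]
 [0.506  0.2749 0.0062]
 [0.5214 0.3587 0.0062]] [0.5379 0.3124 0.0062] [0.0856 0.0491 0.0852]
yaw -100.39801963126273
[[ 0.5105  0.0839  0.03  ]
 [ 0.5247 -0.0421  0.03  ]] [0.5176 0.0209 0.03  ] 0.12673218755761806
base yaw 6.44401614136926
dial [[0.5447 0.0246 0.06  ]]
```

{"name": "send_rows", "arguments": {"motion": [[-1,90,-145,50,0,0,6],[-1,180,-290,50,0,0,13],[-1,360,-580,50,0,0,26],[-1,360,-580,50,0,0,26],[-1,360,-580,50,0,0,26],[-1,360,-580,50,0,0,26],[-1,360,-580,50,0,0,26],[-1,360,-580,50,0,0,26],[-1,360,-580,50,0,0,26],[-1,360,-580,50,0,0,26]]}}

```text
time_s: 1.1
eef_pos: [0.4825, 0.1886, 0.2715]
ee_rot: [-0.053, 0.999, 0.0, -0.0]
wrist_force: [1.7, 1.2, -0.6]
gripper_width: 0.0852
gripper_force: 0.0
```

{"name": "send_rows", "arguments": {"motion": [[-1,0,0,0,0,0,0]]}}

```text
time_s: 1.2
eef_pos: [0.4843, 0.1861, 0.2717]
ee_rot: [-0.05, 0.999, -0.001, 0.0]
wrist_force: [-0.6, 0.7, 0.4]
gripper_width: 0.0856
gripper_force: 0.0
```

{"name": "send_rows", "arguments": {"motion": [[-1,90,-155,10,0,0,0],[-1,90,-155,10,0,0,0],[-1,90,-155,10,0,0,0],[-1,90,-155,10,0,0,0],[-1,90,-155,10,0,0,0],[-1,90,-155,10,0,0,0]]}}

```text
time_s: 1.8
eef_pos: [0.5718, 0.0359, 0.281]
ee_rot: [-0.053, 0.999, 0.0, -0.001]
wrist_force: [0.5, 0.2, 0.5]
gripper_width: 0.0856
gripper_force: 0.0
```

Run:
```python
from h import *
s=state();im=get_image("wrist")[...,::-1];cv2.imwrite("pics/w1.png",im)
import pickle;pickle.dump(s,open("w1.pkl","wb"));print(s["eef_pos"],s["ee_rot"],s["qpos"])
c=cam("wrist",s)
print(proj([[.6,.03,.05],[.545,.0246,.06]],c))
cv2.imwrite("pics/w1b.png",cv2.resize(im,(800,600),interpolation=cv2.INTER_CUBIC))
```

```text
[0.5718 0.0359 0.281 ] [-0.0531  0.9986  0.0004 -0.0007] [-0.0313 -0.0715  1.7663  0.0006  1.4483 -1.7084]
[[272.8943 194.7148]
 [272.7584 144.3657]]
```

View pics/w1b.png

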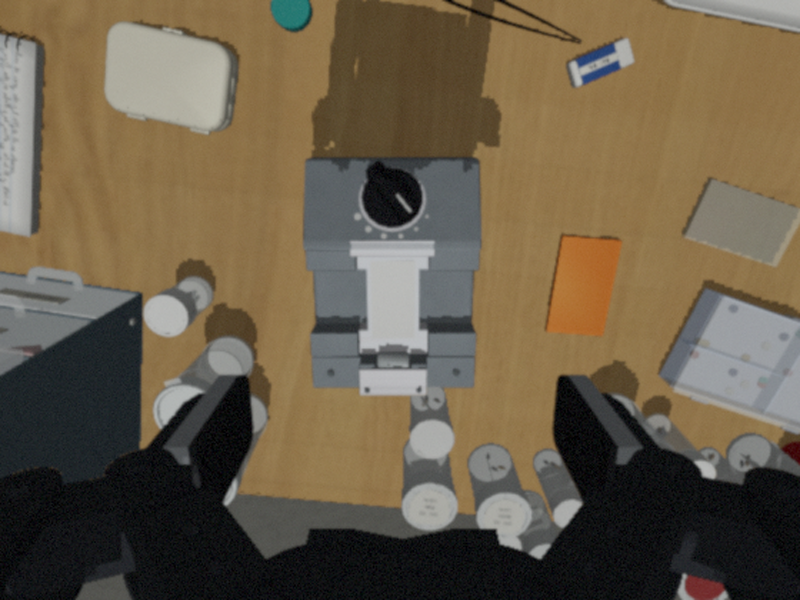

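Wrist view (800×600): base near edge from (306,158) to (480,158), roller housing far edge (360,394)–(427,394), dial centre near (392,197) with its line pointing to (411,213), about the second dot, plate at (740,220). I'll fit the base pose.

Run:
```python
from h import *
import pickle
from scipy.optimize import least_squares
s=pickle.load(open("w1.pkl","rb"));cw=cam("wrist",s);ct=cam("top")
M=np.array([[-91,65,30],[-91,-65,30],[-33,65,57],[-33,-65,57],[86,26,66],[86,-26,66]])/1e3
W=np.array([[480,158],[306,158],[480,242],[303,243],[427,394],[360,394]])*.7
T=(np.array([[497,370],[720,350],[488,257],[716,238],[537,45],[632,38]])+.5)/4-.5+[135,145]
def w(p):
    return M@R.from_euler("z",p[2]).as_matrix().T+[p[0],p[1],0]
f1=lambda p:(proj(w(p),cw)-W).ravel()
f2=lambda p:(proj(w(p),ct)-T).ravel()
for f in(f1,f2,lambda p:np.r_[f1(p),f2(p)]):
    r=least_squares(f,[.608,.03,.11],loss="soft_l1",x_scale=.1);print(r.x[:2],np.degrees(r.x[2]));print(r.fun.reshape(-1,2))
# dial: bar ends at top of bar
p=r.x;Rb=R.from_euler("z",p[2]).as_matrix()
pan=R.from_euler("y",-25,degrees=True).as_matrix()
def bar(q,h=.024):
    o=np.array([q[0],0,.030+(q[0]+.091)*np.tan(np.radians(25))])
    d=np.array([np.cos(q[1]),np.sin(q[1]),0])*.023
    L=[o+pan@(np.array([0,0,h])+k*d) for k in(1,-1)]
    return proj(np.array(L)@Rb.T+[p[0],p[1],0],cw)
B=np.array([[412,214],[375,170]])*.7
r=least_squares(lambda q:(bar(q)-B).ravel(),[-.062,.6]);print("dial x, angle",r.x[0],np.degrees(r.x[1]),r.fun)
# plate in this view
uv=np.array([[712,179],[800,208]])*.7
print(unproj(uv,.0062,cw), unproj(np.array([[684,236],[776,265]])*.7,.0062,cw))
```

```text
[0.6034 0.0327] 6.1709899879375545
[[-0.0913 -0.1771]
 [-0.526   0.015 ]
 [ 1.4315 -0.3583]
 [-0.0703 -0.8441]
 [-0.0486  0.95  ]
 [-0.174   1.042 ]]
[0.6085 0.0303] 6.16230151593888
[[-0.5621 -0.2913]
 [ 0.8973 -0.1373]
 [-0.8562  1.6456]
 [ 0.8546  1.4964]
 [ 0.044  -0.791 ]
 [-0.214  -0.9406]]
[0.6041 0.0323] 6.179400146442457
[[-0.5521  0.4241]
 [-0.9304  0.6348]
 [ 0.9662  0.2311]
 [-0.4761 -0.2365]
 [-0.4522  1.4602]
 [-0.5568  1.5584]
 [-1.4972  1.6793]
 [-0.0135  1.8088]
 [-1.8247  3.6574]
 [-0.0882  3.4831]
 [-0.9348  1.1922]
 [-1.1825  1.0326]]
dial x, angle -0.060113803340129494 38.62087733289252 [ 0.1413  2.0671 -3.1088 -2.1563]
[[0.503  0.2781 0.0062]
 [0.518  0.3555 0.0062]] [[0.5504 0.2678 0.0062]
 [0.5663 0.3509 0.0062]]
```

{"name": "send_rows", "arguments": {"motion": [[-1,-36,278,-20,0,0,73.5],[-1,-36,278,-40,0,0,73.5],[-1,-36,278,-60,0,0,73.5],[-1,-36,278,-80,0,0,73.5],[-1,-36,278,-110,0,0,73.5],[-1,-36,278,-150,0,0,73.5],[-1,-36,278,-150,0,0,73.5],[-1,-36,278,-150,0,0,73.5],[-1,-36,278,-150,0,0,73.5],[-1,-36,278,-150,0,0,73.5]]}}

```text
time_s: 2.85
eef_pos: [0.5343, 0.3152, 0.1312]
ee_rot: [-0.641, 0.767, 0.0, -0.001]
wrist_force: [0.2, 0.2, 1.1]
gripper_width: 0.0852
gripper_force: 0.0
```

Run:
```python
from h import *
s=state();im=get_image("wrist")[...,::-1];cv2.imwrite("pics/w2.png",im)
import pickle;pickle.dump(s,open("w2.pkl","wb"));print(s["eef_pos"],s["ee_rot"],s["qpos"],s["gripper_width"])
```

```text
[0.5343 0.3152 0.1312] [-0.6413  0.7673  0.0003 -0.0005] [ 0.4463  0.141   1.8055  0.0003  1.1963 -2.517 ] 0.08520273478587441
```

View pics/w2.png

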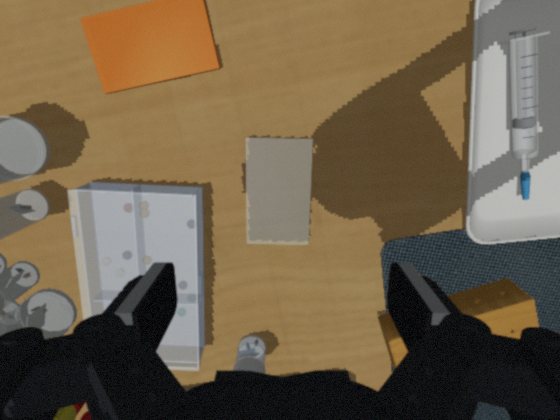

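Run:
```python
from h import *
import pickle
s=pickle.load(open("w2.pkl","rb"));c=cam("wrist",s)
im=cv2.imread("pics/w2.png")
# segment plate: low saturation in the window
h=cv2.cvtColor(im[125:258,235:325],cv2.COLOR_BGR2HSV)
m=((h[...,1]<95)&(h[...,2]>110)).astype(np.uint8);n,l,st,_=cv2.connectedComponentsWithStats(m)
k=1+st[1:,4].argmax();q=cv2.boxPoints(cv2.minAreaRect(np.argwhere(l==k)[:,::-1].astype(np.float32)))+[235,125];print(st[k],q)
for q in (q,np.array([[247,138],[312,138],[309,243],[247,243]])):
    p=unproj(q,.0062,c);print(p,p.mean(0),np.linalg.norm(np.diff(p,axis=0),axis=1))
    for i in(0,1): d=p[i+1]-p[i];print(np.degrees(np.arctan2(d[1],d[0])))
y=R.from_quat(s["ee_rot"]).as_matrix()[:,1];print("tool y",np.degrees(np.arctan2(y[1],y[0])))
```

```text
[  10   12   68  108 6976] [[245. 244.]
 [245. 137.]
 [312. 137.]
 [312. 244.]]
[[0.5689 0.3511 0.0062]
 [0.5514 0.2678 0.0062]
 [0.5028 0.2765 0.0062]
 [0.5159 0.3607 0.0062]] [0.5347 0.314  0.0062] [0.0852 0.0494 0.0852]
-101.87724884631116
169.76596946306032
[[0.5501 0.2687 0.0062]
 [0.5029 0.2773 0.0062]
 [0.5181 0.3595 0.0062]
 [0.5672 0.3506 0.0062]] [0.5346 0.314  0.0062] [0.048  0.0836 0.0498]
169.76573918745598
79.49215251980118
tool y 169.77719461004793
```

{"name": "send_rows", "arguments": {"motion": [[-0.45,0,-1,-40,0,0,0],[-0.45,0,-1,-80,0,0,0],[-0.45,0,-1,-105,0,0,0],[-0.45,0,-1,-118,0,0,0],[-0.45,0,-1,-125,0,0,0],[-0.45,0,-1,-125,0,0,0]]}}

```text
time_s: 3.5
eef_pos: [0.5361, 0.3129, 0.007]
ee_rot: [-0.64, 0.768, 0.0, 0.0]
wrist_force: [0.0, -0.6, 0.0]
gripper_width: 0.062
gripper_force: 0.0
```

{"name": "send_rows", "arguments": {"motion": [[-0.45,0,0,-2,0,0,0],[-0.45,0,0,-4,0,0,0]]}}

```text
time_s: 3.7
eef_pos: [0.5374, 0.3133, 0.0046]
ee_rot: [-0.64, 0.768, -0.0, 0.002]
wrist_force: [-0.1, 0.2, 1.1]
gripper_width: 0.062
gripper_force: 0.0
```

{"name": "send_rows", "arguments": {"motion": [[-0.45,0,0,-1,0,0,0],[-0.45,0,0,-2,0,0,0]]}}

```text
time_s: 3.9
eef_pos: [0.5365, 0.3128, 0.0014]
ee_rot: [-0.64, 0.768, -0.0, 0.001]
wrist_force: [-0.0, 0.0, -0.0]
gripper_width: 0.0621
gripper_force: 0.0
```

{"name": "send_rows", "arguments": {"motion": [[-0.45,0,0,-2,0,0,0],[-0.45,0,0,-3,0,0,0]]}}

```text
time_s: 4.1
eef_pos: [0.536, 0.3126, -0.0024]
ee_rot: [-0.64, 0.768, 0.0, -0.0]
wrist_force: [0.4, 0.5, -0.6]
gripper_width: 0.0618
gripper_force: 0.0
```

{"name": "send_rows", "arguments": {"motion": [[-0.45,0,0,-1,0,0,0],[-0.45,0,0,-2,0,0,0]]}}

```text
time_s: 4.3
eef_pos: [0.5361, 0.3126, -0.0044]
ee_rot: [-0.64, 0.768, 0.0, -0.0]
wrist_force: [0.8, 0.0, -0.8]
gripper_width: 0.0622
gripper_force: 0.0
```

Run:
```python
from h import *
s=state();print(s["eef_pos"],s["wrist_force"]);c=cam("wrist",s)
im=get_image("wrist")[...,::-1];cv2.imwrite("pics/w3.png",im)
```

```text
[ 0.5361  0.3126 -0.0044] [ 0.785   0.0374 -0.7888]
```

View pics/w3.png

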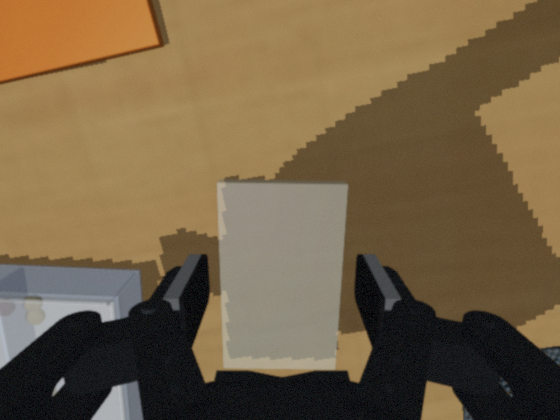

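{"name": "send_rows", "arguments": {"motion": [[-0.45,0,0,-1.5,0,0,0],[-0.2,0,0,-1.5,0,0,0],[-0.2,0,0,-1.5,0,0,0],[-0.2,0,0,-1.5,0,0,0],[-0.2,0,0,-1.5,0,0,0]]}}

```text
time_s: 4.85
eef_pos: [0.5372, 0.3135, -0.0032]
ee_rot: [-0.64, 0.768, 0.0, 0.001]
wrist_force: [-3.6, -0.7, 11.0]
gripper_width: 0.0513
gripper_force: 5.2
```

{"name": "send_rows", "arguments": {"motion": [[1,0,0,0,0,0,0],[1,0,0,0,0,0,0],[1,0,0,0,0,0,0],[1,0,0,0,0,0,0]]}}

```text
time_s: 5.25
eef_pos: [0.5375, 0.3137, -0.0025]
ee_rot: [-0.64, 0.768, -0.0, 0.001]
wrist_force: [-3.7, -1.5, 13.4]
gripper_width: 0.0482
gripper_force: 66.4
```

{"name": "send_rows", "arguments": {"motion": [[1,0,0,20,0,0,0],[1,0,0,60,0,0,0],[1,0,0,110,0,0,0],[1,0,0,160,0,0,0],[1,0,0,160,0,0,0],[1,0,0,160,0,0,0]]}}

```text
time_s: 5.85
eef_pos: [0.5371, 0.3131, 0.1564]
ee_rot: [-0.64, 0.768, -0.0, 0.002]
wrist_force: [0.1, -0.1, -1.6]
gripper_width: 0.048
gripper_force: 62.5
```

Run:
```python
from h import *
import pickle
s=state();print(s["eef_pos"],s["ee_rot"],s["wrist_force"],s["gripper_width"])
im=get_image("wrist")[...,::-1];cv2.imwrite("pics/w4.png",im)
w1=cv2.imread("pics/w1.png")
a=cv2.resize(w1[100:285,200:350],None,fx=3.2,fy=3.2,interpolation=cv2.INTER_CUBIC)
b=cv2.resize(im[150:,170:400],None,fx=1.3,fy=1.3)
o=np.zeros((600,800,3),np.uint8);o[:a.shape[0],:a.shape[1]]=a;o[:b.shape[0],490:490+b.shape[1]]=b
cv2.imwrite("pics/m4.png",o);print(a.shape,b.shape)
```

```text
[0.5371 0.3131 0.1564] [-0.6403  0.7681 -0.0005  0.0019] [ 0.0802 -0.0653 -1.5653] 0.04801822207593418
(592, 480, 3) (351, 299, 3)
```

View pics/m4.png

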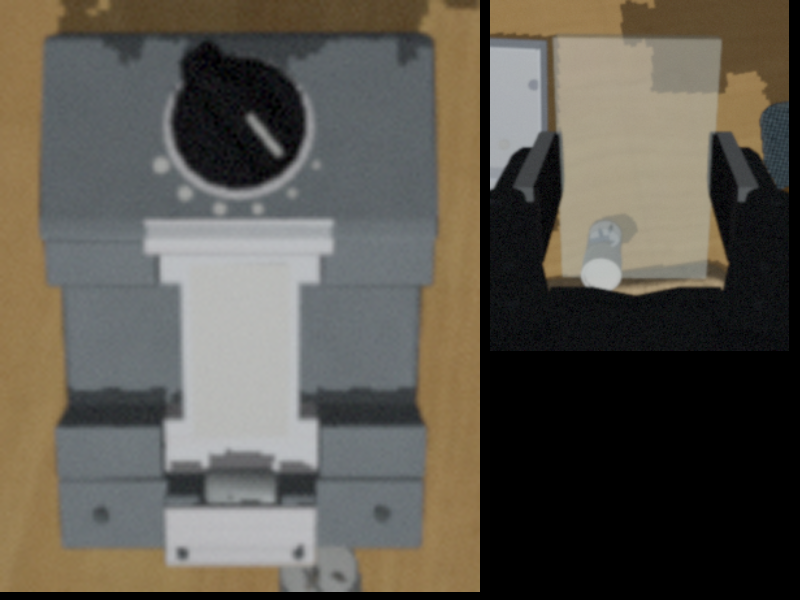

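Run:
```python
from h import *
import pickle
s=pickle.load(open("w1.pkl","rb"));c=cam("wrist",s)
yaw=np.radians(6.17);o=np.array([.6034,.0327,0]);Rb=R.from_euler("z",yaw).as_matrix()
def f(n,u,v,z):
    p=unproj([[200+(u+.5)/3.2-.5,100+(v+.5)/3.2-.5]],z,c);print(n,((p-o)@Rb)[0]*1e3)
f("cut0 right",308,284,.0438);f("cut0 left",170,284,.0438);f("cut1 r",308,420,.0438);f("cut1 l",170,420,.0438)
f("lipfront",238,253,.0535);f("lipfront",238,253,.0575);f("liptop?",238,238,.0575);f("lip ends",145,238,.0575);f("lip ends",332,238,.0575);f("roller",240,487,.06);f("house front",240,507,.066)
f("house far",166,565,.066);f("house far",316,565,.066);f("ledge",182,350,.0438);f("ledge",300,350,.0438)
f("dialskirt",240,128,.053)
```

```text
cut0 right [-7.512  24.0615 43.8   ]
cut0 left [ -7.5952 -22.9822  43.8   ]
cut1 r [41.9624 24.5437 43.8   ]
cut1 l [ 41.8685 -24.1744  43.8   ]
lipfront [-20.52     0.4786  53.5   ]
lipfront [-21.4115   0.5617  57.5   ]
liptop? [-26.3925   0.5987  57.5   ]
lip ends [-26.4444 -29.606   57.5   ]
lip ends [-26.3401  31.1344  57.5   ]
roller [60.3252  0.6907 60.    ]
house front [65.017   0.7628 66.    ]
house far [ 86.8429 -24.9532  66.    ]
house far [86.9522 26.8709 66.    ]
ledge [ 15.9851 -19.3908  43.8   ]
ledge [16.0605 21.5175 43.8   ]
dialskirt [-61.3029   1.4119  53.    ]
```

Run:
```python
from h import *
m=camera_model("wrist");c=(m["mtx"],np.linalg.inv(m["hand_eye"]))
for z in(-.0067,-.0087):
    p=unproj([[218.5,179.2],[347.7,179.2],[336.9,363.8],[225.4,363.8]],z,c)*1e3;print(p,p.mean(0),p[0]-p[3],p[1]-p[0])
```

```text
[[ 41.4867 -22.7781  -6.7   ]
 [ 41.4805  27.1849  -6.7   ]
 [-44.3413  26.7466  -6.7   ]
 [-44.323  -23.9191  -6.7   ]] [-1.4243  1.8086 -6.7   ] [85.8096  1.141   0.    ] [-0.0062 49.963   0.    ]
[[ 41.9383 -22.4185  -8.7   ]
 [ 41.9322  26.807   -8.7   ]
 [-42.6228  26.3752  -8.7   ]
 [-42.6048 -23.5427  -8.7   ]] [-0.3393  1.8053 -8.7   ] [84.5431  1.1242  0.    ] [-0.0061 49.2256  0.    ]
```

{"name": "send_rows", "arguments": {"motion": [[1,32,-93,0,0,0,-24.4],[1,64,-186,0,0,0,-49],[1,95,-279,0,0,0,-73.4],[1,95,-279,0,0,0,-73.4],[1,95,-279,0,0,0,-73.4],[1,95,-279,0,0,0,-73.4],[1,95,-279,0,0,0,-73.4],[1,95,-279,0,0,0,-73.4],[1,95,-279,0,0,0,-73.4],[1,95,-279,0,0,0,-73.4]]}}

```text
time_s: 6.9
eef_pos: [0.6294, 0.0334, 0.1509]
ee_rot: [-0.054, 0.999, 0.0, -0.003]
wrist_force: [0.2, -0.8, -1.3]
gripper_width: 0.0475
gripper_force: 62.5
```

{"name": "send_rows", "arguments": {"motion": [[1,0,0,-10,1,-8,0],[1,0,0,-30,2.15,-19.9,0],[1,0,0,-46,2.15,-19.9,0],[1,0,0,-46,2.15,-19.9,0],[1,0,0,-46,2.15,-19.9,0]]}}

```text
time_s: 7.4
eef_pos: [0.6304, 0.0337, 0.1072]
ee_rot: [-0.054, 0.984, 0.009, 0.172]
wrist_force: [0.8, 0.5, 0.1]
gripper_width: 0.0482
gripper_force: 62.5
```

Run:
```python
from h import *
s=state();Q=R.from_quat(s["ee_rot"]).as_matrix();print(s["eef_pos"],Q,s["wrist_force"],s["qpos"])
yaw=np.radians(6.17);Rb=R.from_euler("z",yaw).as_matrix();print((Rb.T@Q), (s["eef_pos"]-[.6202,.0330,.0438])@Rb*1e3)
im=get_image("scene")[...,::-1];a=cv2.resize(im[170:290,220:390],None,fx=4.5,fy=4.5,interpolation=cv2.INTER_CUBIC);cv2.imwrite("pics/s5.png",a)
```

```text
[0.6304 0.0337 0.1072] [[-0.9349 -0.1095  0.3375]
 [-0.1031  0.994   0.0368]
 [-0.3395 -0.0004 -0.9406]] [0.8418 0.5422 0.0623] [-0.0559  0.0092  2.0198  0.0798  0.7721 -1.7841]
[[-0.9406 -0.002   0.3395]
 [-0.002   1.      0.0003]
 [-0.3395 -0.0004 -0.9406]] [10.2449 -0.3625 63.4353]
```

View pics/s5.png

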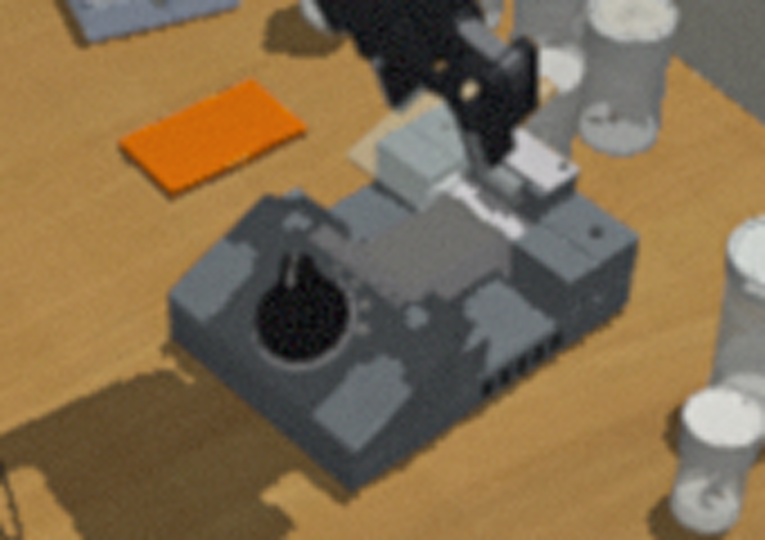

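The scene crop shows the tilted plate hovering above the pocket, aligned with the base and clear of the dial. Next I lower it toward the ledge.

{"name": "send_rows", "arguments": {"motion": [[1,2,0.5,-20,0,0,0],[1,2,0.5,-38,0,0,0],[1,2,0.5,-45,0,0,0],[1,2,0.5,-46,0,0,0]]}}

```text
time_s: 7.85
eef_pos: [0.6337, 0.0342, 0.0622]
ee_rot: [-0.054, 0.983, 0.009, 0.173]
wrist_force: [-0.7, 0.3, -1.1]
gripper_width: 0.048
gripper_force: 62.5
```

{"name": "send_rows", "arguments": {"motion": [[1,0,0,-1,0,0,0],[1,0,0,-2,0,0,0],[1,0,0,-3,0,0,0]]}}

```text
time_s: 8.15
eef_pos: [0.6339, 0.0341, 0.0604]
ee_rot: [-0.054, 0.983, 0.009, 0.174]
wrist_force: [0.5, 0.2, -1.2]
gripper_width: 0.0477
gripper_force: 62.5
```

{"name": "send_rows", "arguments": {"motion": [[1,0,0,-1,0,0,0],[1,0,0,-2,0,0,0]]}}

```text
time_s: 8.35
eef_pos: [0.6333, 0.0341, 0.0576]
ee_rot: [-0.054, 0.983, 0.009, 0.174]
wrist_force: [0.1, 0.1, -0.7]
gripper_width: 0.0477
gripper_force: 62.5
```

{"name": "send_rows", "arguments": {"motion": [[1,0,0,-1,0,0,0],[1,0,0,-1.5,0,0,0]]}}

```text
time_s: 8.55
eef_pos: [0.6331, 0.0341, 0.0557]
ee_rot: [-0.054, 0.983, 0.009, 0.174]
wrist_force: [0.5, -0.4, 0.2]
gripper_width: 0.048
gripper_force: 62.6
```

{"name": "send_rows", "arguments": {"motion": [[1,0,0,-1,0,0,0],[1,0,0,-1,0,0,0]]}}

```text
time_s: 8.75
eef_pos: [0.6333, 0.0341, 0.0551]
ee_rot: [-0.054, 0.983, 0.009, 0.174]
wrist_force: [-1.6, 0.2, 1.6]
gripper_width: 0.0479
gripper_force: 62.8
```

{"name": "send_rows", "arguments": {"motion": [[1,0,0,-1,0,0,0],[1,0,0,-1,0,0,0]]}}

```text
time_s: 8.95
eef_pos: [0.6336, 0.0341, 0.0545]
ee_rot: [-0.054, 0.983, 0.009, 0.174]
wrist_force: [-2.0, 0.2, 4.7]
gripper_width: 0.048
gripper_force: 63.1
```

{"name": "send_rows", "arguments": {"motion": [[1,-2,-0.2,0.5,0,0,0],[1,-4,-0.4,0.7,0,0,0],[1,-6,-0.6,0.7,0,0,0],[1,-8,-0.9,0.7,0,0,0]]}}

```text
time_s: 9.35
eef_pos: [0.6256, 0.0331, 0.0551]
ee_rot: [-0.053, 0.983, 0.009, 0.174]
wrist_force: [1.8, 0.8, 4.0]
gripper_width: 0.0479
gripper_force: 62.8
```

{"name": "send_rows", "arguments": {"motion": [[1,-1,-0.1,0,0,0,0],[1,-2,-0.2,0,0,0,0],[1,-3,-0.3,0,0,0,0]]}}

```text
time_s: 9.65
eef_pos: [0.6225, 0.0328, 0.055]
ee_rot: [-0.054, 0.983, 0.009, 0.174]
wrist_force: [2.2, 0.2, 4.0]
gripper_width: 0.0476
gripper_force: 62.9
```

{"name": "send_rows", "arguments": {"motion": [[1,-1,-0.1,0,0,0,0],[1,-2,-0.2,0,0,0,0]]}}

```text
time_s: 9.85
eef_pos: [0.6205, 0.0327, 0.0549]
ee_rot: [-0.053, 0.983, 0.009, 0.174]
wrist_force: [3.2, 1.2, 5.3]
gripper_width: 0.0474
gripper_force: 62.9
```

{"name": "send_rows", "arguments": {"motion": [[1,-1,-0.1,0,0,0,0],[1,-1.5,-0.2,0,0,0,0]]}}

```text
time_s: 10.05
eef_pos: [0.6201, 0.0326, 0.0556]
ee_rot: [-0.053, 0.983, 0.009, 0.176]
wrist_force: [7.8, 1.9, 4.1]
gripper_width: 0.0476
gripper_force: 62.6
```

{"name": "send_rows", "arguments": {"motion": [[1,-1,-0.1,0,0,0,0],[1,-1.5,-0.2,0,0,0,0]]}}

```text
time_s: 10.25
eef_pos: [0.6197, 0.0325, 0.0563]
ee_rot: [-0.053, 0.983, 0.009, 0.177]
wrist_force: [11.1, 3.0, 2.6]
gripper_width: 0.0479
gripper_force: 62.3
```

{"name": "send_rows", "arguments": {"motion": [[1,-1,-0.1,0,0,0,0],[1,-1.5,-0.2,0,0,0,0]]}}

```text
time_s: 10.45
eef_pos: [0.6194, 0.0325, 0.057]
ee_rot: [-0.053, 0.982, 0.009, 0.179]
wrist_force: [15.3, 4.1, 0.1]
gripper_width: 0.048
gripper_force: 62.4
```

{"name": "send_rows", "arguments": {"motion": [[1,3.3,0.4,0,0,0,0],[1,3.6,0.4,-1.5,-0.2,2,0],[1,4,0.4,-3,-0.43,4,0],[1,4.2,0.4,-4.5,-0.65,6,0],[1,4.3,0.4,-5.8,-0.86,7.95,0],[1,4.3,0.4,-5.8,-0.86,7.95,0]]}}

```text
time_s: 11.05
eef_pos: [0.6208, 0.0326, 0.0492]
ee_rot: [-0.054, 0.993, 0.006, 0.105]
wrist_force: [3.0, -0.1, 7.7]
gripper_width: 0.0478
gripper_force: 63.6
```

Run:
```python
from h import *
s=state();Q=R.from_quat(s["ee_rot"]).as_matrix();print(s["eef_pos"],s["wrist_force"],s["moment"])
im=get_image("scene")[...,::-1];a=cv2.resize(im[170:290,220:390],None,fx=2.2,fy=2.2,interpolation=cv2.INTER_CUBIC)
b=get_image("wrist")[60:,140:430,::-1]
o=np.zeros((400,800,3),np.uint8);o[:a.shape[0],:a.shape[1]]=a;o[:b.shape[0],400:400+b.shape[1]]=b
cv2.imwrite("pics/s6.png",o)
```

```text
[0.6208 0.0326 0.0492] [ 3.013  -0.1046  7.6977] [ 0.0054 -0.4162  0.0067]
```

View pics/s6.png

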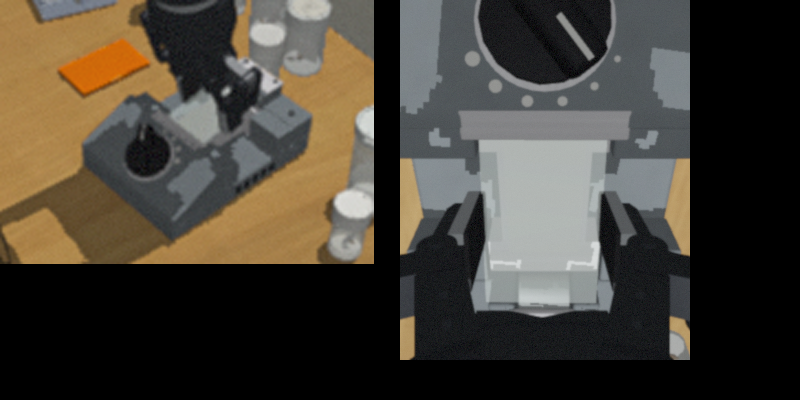

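The wrist view shows the plate's near edge under the lip and the plate centred between the ledges, its far end over the roller. The dial line points at the second dot. I'll release and raise.

{"name": "send_rows", "arguments": {"motion": [[1,-0.5,0,0,0,0,0],[-0.4,-0.5,0,0,0,0,0],[-0.4,-0.5,0,0,0,0,0],[-0.4,-0.5,0,0,0,0,0],[-0.4,-0.5,0,0,0,0,0]]}}

```text
time_s: 11.65
eef_pos: [0.618, 0.0325, 0.0473]
ee_rot: [-0.054, 0.993, 0.006, 0.103]
wrist_force: [-0.5, -0.7, 0.2]
gripper_width: 0.0598
gripper_force: 0.0
```

{"name": "send_rows", "arguments": {"motion": [[-0.4,-5,-0.5,25,0,0,0],[-0.4,-5,-0.5,60,0,0,0],[0.2,-5,-0.5,60,-1.3,12,0],[1,-5,-0.5,60,-1.3,12,0],[1,-5,-0.5,60,-1.3,12,0],[1,-5,-0.5,60,-1.3,12,0]]}}

```text
time_s: 12.25
eef_pos: [0.6137, 0.0321, 0.1076]
ee_rot: [-0.054, 0.999, 0.0, -0.001]
wrist_force: [-0.2, 0.0, 0.1]
gripper_width: 0.0014
gripper_force: 0.0
```

Run:
```python
from h import *
s=state();Q=R.from_quat(s["ee_rot"]).as_matrix();print(s["eef_pos"],s["wrist_force"],Q,s["gripper_width"])
yaw=np.radians(6.17);Rb=R.from_euler("z",yaw).as_matrix();print((s["eef_pos"]-[.6215,.0330,.0438])@Rb*1e3)
```

```text
[0.6137 0.0321 0.1076] [-0.1843  0.017   0.1197] [[-0.9941 -0.1086 -0.0019]
 [-0.1086  0.9941  0.    ]
 [ 0.0019  0.0002 -1.    ]] 0.0014350111377044218
[-7.8148 -0.0956 63.7826]
```

{"name": "send_rows", "arguments": {"motion": [[1,32,3.5,0,0,0,0],[1,32,3.5,-20,0,0,0],[1,32,3.5,-36,0,0,0],[1,32,3.5,-40,0,0,0],[1,32,3.5,-44,0,0,0]]}}

```text
time_s: 12.75
eef_pos: [0.6442, 0.0355, 0.0634]
ee_rot: [-0.054, 0.999, 0.0, -0.003]
wrist_force: [-6.2, -0.9, 6.4]
gripper_width: -0.0004
gripper_force: 3.6
```

{"name": "send_rows", "arguments": {"motion": [[1,0,0,-2,0,0,0],[1,0,0,-4,0,0,0],[1,0,0,-6,0,0,0]]}}

```text
time_s: 13.05
eef_pos: [0.6465, 0.0355, 0.0595]
ee_rot: [-0.054, 0.999, -0.0, 0.0]
wrist_force: [-1.1, -0.3, 1.8]
gripper_width: 0.0001
gripper_force: 0.8
```

{"name": "send_rows", "arguments": {"motion": [[1,0,0,-2,0,0,0],[1,0,0,-4,0,0,0],[1,0,0,-4,0,0,0]]}}

```text
time_s: 13.35
eef_pos: [0.6464, 0.0355, 0.0542]
ee_rot: [-0.054, 0.999, -0.0, -0.0]
wrist_force: [0.2, -0.4, 0.2]
gripper_width: 0.0004
gripper_force: 0.0
```

{"name": "send_rows", "arguments": {"motion": [[1,0,0,-2,0,0,0],[1,0,0,-4,0,0,0],[1,0,0,-5,0,0,0]]}}

```text
time_s: 13.65
eef_pos: [0.6466, 0.0355, 0.0503]
ee_rot: [-0.054, 0.999, -0.0, -0.0]
wrist_force: [-2.1, -0.8, 8.0]
gripper_width: 0.0001
gripper_force: 3.7
```

{"name": "send_rows", "arguments": {"motion": [[1,0,0,-2,0,0,0],[1,0,0,-4,0,0,0],[1,0,0,-5,0,0,0]]}}

```text
time_s: 13.95
eef_pos: [0.6467, 0.0355, 0.0501]
ee_rot: [-0.055, 0.999, -0.0, -0.001]
wrist_force: [-16.4, -0.3, 31.0]
gripper_width: 0.0003
gripper_force: 15.4
```

{"name": "send_rows", "arguments": {"motion": [[1,0,0,30,0,0,0],[0.3,-30,-3,80,0,0,0],[0.3,-80,-9,130,0,0,0],[0.3,-80,-9,130,0,0,0],[0.3,-80,-9,130,0,0,0],[0.3,-80,-9,130,0,0,0]]}}

```text
time_s: 14.55
eef_pos: [0.5667, 0.0265, 0.1748]
ee_rot: [-0.054, 0.999, -0.0, 0.0]
wrist_force: [0.3, -0.7, 0.1]
gripper_width: 0.0299
gripper_force: 0.0
```

Run:
```python
from h import *
import pickle
s=state();im=get_image("wrist")[...,::-1];cv2.imwrite("pics/w7.png",im);pickle.dump(s,open("w7.pkl","wb"))
print(s["eef_pos"],s["wrist_force"])
a=cv2.resize(im[40:340,150:420],None,fx=2,fy=2,interpolation=cv2.INTER_CUBIC);cv2.imwrite("pics/w7b.png",a)
```

```text
[0.5667 0.0265 0.1748] [ 0.2749 -0.6508  0.1319]
```

View pics/w7b.png

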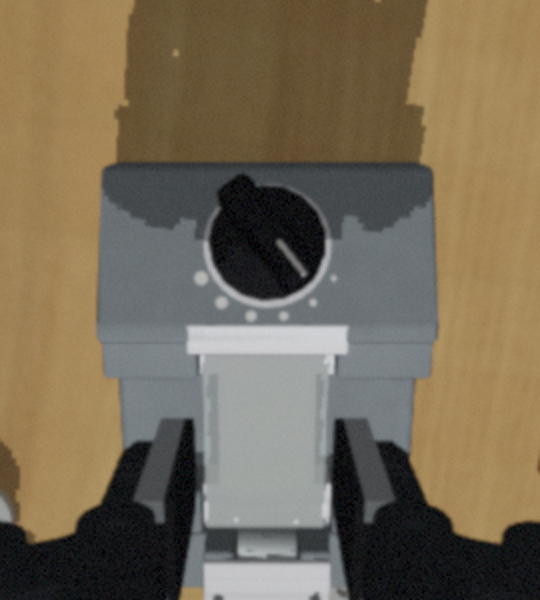

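The plate lies under the lip with its far end below the roller at about (265,525). The dial ring is centred near (268,245) in the crop, and the line points at the second dot. I'll fit the dial pose.

Run:
```python
from h import *
import pickle
from scipy.optimize import least_squares
s=pickle.load(open("w7.pkl","rb"));c=cam("wrist",s)
yaw=np.radians(6.17);Rb=R.from_euler("z",yaw).as_matrix()
px=lambda l:(np.array(l,float)+.5)/2-.5+[150,40]
# refit base xy from this view (near corners z30; ridge; lip front ends)
M=np.array([[-91,65,30],[-91,-65,30],[-33,65,57],[-33,-65,57]])/1e3
W=px([[432,165],[103,165],[436,338],[97,338]])
r=least_squares(lambda p:(proj(M@R.from_euler("z",p[2]).as_matrix().T+[p[0],p[1],0],c)-W).ravel(),[.605,.03,.107],x_scale=.1)
print("base",r.x[:2],np.degrees(r.x[2]),r.fun)
o=np.r_[r.x[:2],0]
pan=R.from_euler("y",-25,degrees=True).as_matrix()
t=np.linspace(0,2*np.pi,60)
def pts(q):
    d=np.array([q[0],q[1],.030+(q[0]+.091)*np.tan(np.radians(25))])
    f=lambda P:proj((d+np.atleast_2d(P)@pan.T)@Rb.T+o,c)
    ring=f(np.c_[.0225*np.cos(t),.0225*np.sin(t),np.full(60,q[3])])
    b=np.array([np.cos(q[2]),np.sin(q[2]),0])*.023
    ends=f([[0,0,.022]-b]);return ring,ends
def res(q):
    ring,e=pts(q);W=px([[205,245],[331,245],[268,305]])
    return np.r_[ring[:,0].min()-W[0,0],ring[:,0].max()-W[1,0],ring[:,1].max()-W[2,1]]
q=least_squares(lambda v:res([v[0],v[1],.65,.003]),[-.06,0],x_scale=.01);print("dial base xy",q.x,q.fun)
d=np.array([q.x[0],q.x[1],.030+(q.x[0]+.091)*np.tan(np.radians(25))]);print("world panel pt",Rb@d+o)
for a in(12.5,37.5,62.5):
    a=np.radians(a);D=d+pan@[0,0,.024];u=pan@[np.cos(a),np.sin(a),0]
    e=proj(np.array([D-.023*u,D+.010*u,D+.023*u])@Rb.T+o,c);print(np.degrees(a),((e-[150,40]+.5)*2-.5).round(0).tolist())
```

```text
base [0.6052 0.0322] 6.147944463243049 [ 0.3513  2.9953 -0.8232  2.7777  1.2118 -2.7643 -0.7556 -2.9683]
dial base xy [-0.0624  0.0004] [ 2.0411 -2.0414  0.0502]
world panel pt [0.5431 0.0258 0.0433]
12.5 [[254.0, 171.0], [275.0, 259.0], [283.0, 294.0]]
37.5 [[229.0, 182.0], [286.0, 254.0], [309.0, 282.0]]
62.50000000000001 [[211.0, 203.0], [294.0, 244.0], [327.0, 261.0]]
```

Run:
```python
from h import *
yaw=6.17;Rb=R.from_euler("z",yaw,degrees=True);pan=R.from_euler("y",-25,degrees=True)
s=state();Q0=Rb*R.from_quat([0,1,0,0]);Q=R.from_quat(s["ee_rot"])
for a in(37.5,36): print((Rb*pan*R.from_euler("z",a,degrees=True)*Rb.inv()*Q0*Q.inv()).as_rotvec(degrees=True))
n=(Rb*pan).apply([0,0,1]);print("n",n,"turn -52",-52*n,"-50",-50*n,s["eef_pos"])
```

```text
[ -5.4903 -24.9379  36.8437]
[ -5.1589 -24.9739  35.3681]
n [-0.4202 -0.0454  0.9063] turn -52 [ 21.8489   2.362  -47.128 ] -50 [ 21.0085   2.2711 -45.3154] [0.5663 0.0266 0.1735]
```

Approach: target (.521,.022,.0915), i.e. a shift of (-45,-4.5,-82).

{"name": "send_rows", "arguments": {"motion": [[0.05,-45,-4.5,-20,-1,-5,7.3],[0.05,-45,-4.5,-40,-2,-10,14.7],[0.05,-45,-4.5,-60,-5.5,-25,36.8],[0.05,-45,-4.5,-70,-5.5,-25,36.8],[0.05,-45,-4.5,-82,-5.5,-25,36.8],[0.05,-45,-4.5,-82,-5.5,-25,36.8],[0.05,-45,-4.5,-82,-5.5,-25,36.8],[0.05,-45,-4.5,-82,-5.5,-25,36.8]]}}

```text
time_s: 15.4
eef_pos: [0.5214, 0.022, 0.0917]
ee_rot: [-0.362, 0.907, -0.058, 0.208]
wrist_force: [0.1, 0.1, 0.4]
gripper_width: 0.0404
gripper_force: 0.0
```

Run:
```python
from h import *
s=state();print(s["eef_pos"],s["ee_rot"],s["wrist_force"],s["qpos"])
n=np.array([-.4202,-.0454,.9063]);d=s["eef_pos"]-[.5436,.0243,.0435];h=d@n
print("above panel",h,"off-axis",d-h*n, "tool axes",R.from_quat(s["ee_rot"]).as_matrix()[:,2],"go",(9e-3-h)*n*1e3-(d-h*n)*1e3)
cv2.imwrite("pics/w8.png",get_image("wrist")[...,::-1])
```

```text
[0.5214 0.022  0.0917] [-0.3624  0.9065 -0.058   0.2085] [0.1021 0.0804 0.3862] [-0.1095 -0.2785  2.3218  0.1468  0.6764 -2.5358]
above panel 0.05308856282973571 off-axis [0.0001 0.0001 0.0001] tool axes [ 0.4201  0.0459 -0.9063] go [ 18.3863   1.9088 -40.0264]
```

View pics/w8.png

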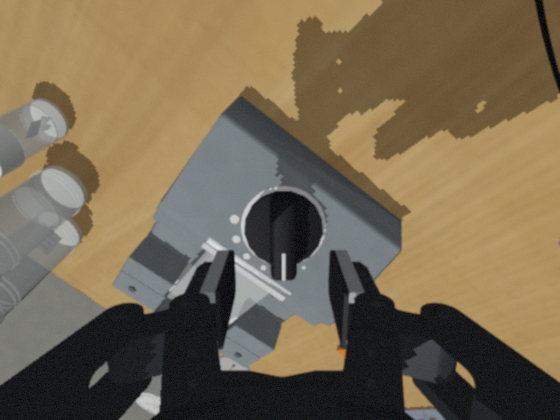

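The bar is aligned with the tool: column about 285, and the fingers straddle it symmetrically about 282. I'll descend and grip.

{"name": "send_rows", "arguments": {"motion": [[0.05,9,1,-20,0,0,0],[0.05,15,1.6,-33,0,0,0],[0.05,18.4,1.9,-40,0,0,0],[0.05,18.4,1.9,-40,0,0,0]]}}

```text
time_s: 15.85
eef_pos: [0.5398, 0.0241, 0.0517]
ee_rot: [-0.363, 0.906, -0.058, 0.208]
wrist_force: [-0.7, -0.5, -1.2]
gripper_width: 0.0407
gripper_force: 0.0
```

{"name": "send_rows", "arguments": {"motion": [[1,0,0,0,0,0,0],[1,0,0,0,0,0,0],[1,0,0,0,0,0,0],[1,0,0,0,0,0,0]]}}

```text
time_s: 16.25
eef_pos: [0.5393, 0.0249, 0.0533]
ee_rot: [-0.363, 0.906, -0.057, 0.209]
wrist_force: [-4.7, 5.0, 4.0]
gripper_width: 0.0122
gripper_force: 59.6
```

{"name": "send_rows", "arguments": {"motion": [[1,-0.4,0.6,1.2,3,0.3,-6.5],[1,-0.4,0.6,1.2,6,0.65,-13],[1,-0.4,0.6,1.2,9,1,-19.5],[1,-0.4,0.6,1.2,12,1.3,-26],[1,-0.4,0.6,1.2,15,1.6,-32.5],[1,-0.4,0.6,1.2,18,1.95,-39],[1,-0.4,0.6,1.2,21.4,2.3,-46.2],[1,-0.4,0.6,1.2,21.4,2.3,-46.2]]}}

```text
time_s: 17.05
eef_pos: [0.5392, 0.0245, 0.0535]
ee_rot: [0.064, 0.974, 0.037, 0.214]
wrist_force: [7.9, 0.1, -10.6]
gripper_width: 0.0123
gripper_force: 60.4
```

Run:
```python
from h import *
s=state();pan=R.from_euler("z",6.17,degrees=True)*R.from_euler("y",-25,degrees=True)
print(s["eef_pos"],s["wrist_force"],s["moment"],(pan.inv()*R.from_quat(s["ee_rot"])).as_matrix()[:,1])
y=(pan.inv()*R.from_quat(s["ee_rot"])).as_matrix()[:,1];print(np.degrees(np.arctan2(y[1],y[0]))-90)
```

```text
[0.5392 0.0245 0.0535] [  7.8995   0.1353 -10.6164] [ 0.0474 -0.2711  0.0477] [ 0.236   0.9718 -0.0013]
-13.65107870578342
```

Bar is at about -13.6°; the fourth dot is at -12.5°. I'll release and back off along the axis, then look.

{"name": "send_rows", "arguments": {"motion": [[0.05,0,0,0,0,0,0],[0.05,0,0,0,0,0,0],[0.05,0,0,0,0,0,0],[0.05,-9,-1,20,0,0,0],[0.05,-19,-2,42,0,0,0],[0.05,-25,-2,90,0,0,0],[0.05,-25,-2,110,0,0,0],[0.05,-25,-2,110,0,0,0]]}}

```text
time_s: 17.85
eef_pos: [0.5171, 0.0222, 0.17]
ee_rot: [0.062, 0.973, 0.036, 0.219]
wrist_force: [0.3, 0.1, -0.5]
gripper_width: 0.0407
gripper_force: 0.0
```

Run:
```python
from h import *
s=state();print(s["eef_pos"],s["wrist_force"])
a=get_image("wrist")[30:330,130:430,::-1]
b=get_image("scene")[170:290,230:380,::-1];b=cv2.resize(b,None,fx=3.2,fy=3.2,interpolation=cv2.INTER_CUBIC)
a=cv2.resize(a,(320,320),interpolation=cv2.INTER_CUBIC)
o=np.zeros((400,800,3),np.uint8);o[:320,:320]=a;o[:b.shape[0],320:320+b.shape[1]]=b
cv2.imwrite("pics/w9.png",o)
```

```text
[0.5171 0.0222 0.17  ] [ 0.3397  0.1308 -0.5447]
```

View pics/w9.png

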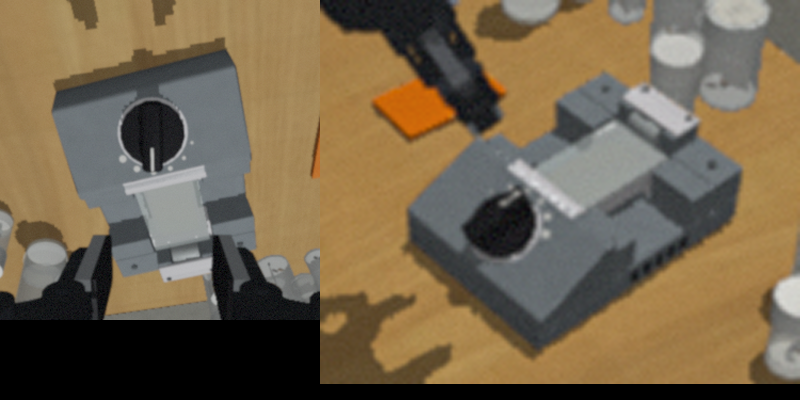

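The dial line at (153,160) has two dots on its large side and three on its small side, so it stands at the fourth dot. The plate sits flush under lip and roller, and the arm is clear.

```bash
python3 -c "from rig import *;print(close_job())"
```

```text
the job is handed in; nothing more can be done
None
```

I hooked the plate under the lip and snapped it flush past the roller, then turned the dial from the second dot to the fourth and let go; the last pictures showed both in place and the arm clear, and I handed the job in at about 18 s (no verdict came back).

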